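# Clip the flat drive into its docking cradle

### The job

With one fingertip press the thumb tab of the white docking cradle's spring clip right down and keep it down, and with the other fingertip push the flat blue drive along the cradle, beneath the raised clip, until it is fully home against the stop. Then let the tab come up so that the clip clamps the drive, and draw the hand clear. Only push the drive, never pick it up, and leave the other things in the drawer where they lie.

Things in the scene. Friction and masses are not known exactly. Their poses are not given: they have to be found in the camera images.
- cradle: White plastic docking cradle, fixed to the drawer floor, 136 x 82 mm. Origin: on the drawer floor straight below the stop's face, in mid-width. x points along the push, from the open end past the stop to the clip's tab; z up. Past the stop it is only 5 mm high beneath the tab, but for a port housing at x = 46 to 62, y = 24 to 38, z up to 13 mm.
- stop (a point): Foot of the stop's face in mid-width, on the cradle's deck, 12 mm above the drawer floor; axes as the cradle's. The deck is flat and level, x = -74 to 0 from here, between two side guides 66 mm apart and 7 mm higher than the deck. The stop is a wall 8 mm high, 5 mm thick; past it two ears (x = 1 to 12, y = 18 to 23 either side, 22 mm above the deck) carry the clip's pin.
- clip (a joint): Angle (rad) of the bright steel spring clip on its pin; the pin lies across at x = 6 mm, 17 mm above the deck. 0 = at rest, empty. It grows as the tab is pressed down, to a limit of 0.60. The nose clears the drive from about 0.34 on; resting on the drive it reads about 0.31. A spring closes it (0.06 N m at rest, 0.15 N m at 0.55, so 4 to 8 N on the tab); let go, it snaps back.
- tab (a point): Middle of the upper face of the clip's thumb tab (49 mm long, 28 mm wide). At rest the tab slopes up, away from the stop, at 0.55 rad, from about 8 to 34 mm above the deck. Pressed to joint value 0.55 it lies level, its face 3 mm above the deck and from 12 to 61 mm past the stop: a fingertip can then slide along it at one height.
- nose (a point): Foot of the clip's nose (28 mm wide), a strip that reaches back over the deck, 7 mm from the stop at rest and 11 mm when raised. At rest it hangs 5 to 6 mm above the deck, too low for the drive; with the tab level it stands nearly 14 mm above the deck.
- flat_drive: Flat blue metal solid-state drive, 36 mm (x, along the push) x 62 mm (y) x 10 mm high, about 50 g, lying on the cradle's deck short of the clip. Origin: centre of its underside; its axes run nearly as the cradle's. Fully home, its front edge touches the stop, its origin at x = -18 mm, y about 0 in the cradle's frame.
- drawer: Open beige steel drawer with a tan linoleum floor (inside 320 x 400 mm) in a low steel unit. Origin: under the middle of the drawer, at table height; x away from the robot. The drawer floor is at z = 10 mm, its walls reach 55 mm, its front 78 mm; the unit behind (x over 170 mm) is 86 mm high, with notebooks on it to 110 mm.
- capsule: Bystander: aluminium capsule with bayonet lid, standing, 30 mm wide, 46 mm high; origin under its centre.
- carbon_stick: Bystander: black carbon-weave stick, 59 x 18 x 8 mm, lying; origin on its underside, near its middle.
- nano_drive: Bystander: tiny silver nano drive, 22 x 16 x 7 mm, lying; origin on its underside, near its middle.
- maple_drive: Bystander: maple drive with a cork cap, 60 x 20 x 12 mm, lying; origin on its underside, near its middle.
Things that resemble listed ones, but are neither listed nor needed, are in the scene too. Of the things that look like the flat_drive, the largest one is meant.

How it is judged:
On the way, in this order (a step that is already met when the one before it is completed fails the run):
1. the clip's tab is held down, the drive not yet home (value of joint clip above 0.4 rad and x of flat_drive in the frame of cradle below -0.0235 m), for 0.2 s.
2. with the tab still held down, the drive is pushed home against the stop (value of joint clip above 0.4 rad and x of flat_drive in the frame of cradle above -0.0205 m), for 0.2 s.
At the end, for the whole second after the job is handed in: The drive lies flat on the deck within 2.5 mm of the stop and square between the guides (within 4 mm and 0.08 rad), the clip's nose rests on it (clip angle 0.26 to 0.36 rad), everything at rest (value of joint clip between 0.26 and 0.36 rad and x of flat_drive in the frame of cradle between -0.0205 and -0.015 m and y of flat_drive in the frame of cradle between -0.004 and 0.004 m and z of flat_drive in the frame of cradle between 0.01 and 0.014 m and angle between the x axis of flat_drive and the x axis of cradle, either way round below 0.08 rad and angle between flat_drive's own z axis and vertical below 0.06 rad and linear speed of flat_drive below 0.01 m/s and velocity of joint clip between -0.1 and 0.1 rad/s); the robot touches nothing.
It fails at once if the flat drive is lifted or tipped up (z of flat_drive in the frame of cradle above 0.017 m or angle between flat_drive's own z axis and vertical above 0.25 rad).
It fails at once if another thing in the drawer is moved by over 15 mm (distance of any of capsule, carbon_stick, nano_drive, maple_drive from where it was at the start of the episode above 0.015 m).
It also fails if it takes over 35 s, if anything falls off the work surface, if the arm or the gripper's body presses on something with over 40 N, if the wrist force passes 120 N, or if a joint passes its speed limit or range.

### The arm

A 7-joint arm with a two-finger parallel gripper is mounted at the origin on the work surface. World frame = base frame: x ahead of the robot, y to its left, z up, the work surface at z = 0. Lengths are in m, angles in rad, forces in N, time in s.
With the tool pointing down it reaches from about 0.4 to 0.875 m from the base axis. Payload 19.3 kg.
Tool frame: the origin (TCP) lies at the very end of the fingers, on their centre line; the grasp point (between the pads) lies 19 mm behind it; z points along the fingers, y is the direction in which the jaws open and shut (so a half turn about z gives the same grasp; the last joint's range is limited). The gripper opens to 85 mm and grips with 20 to 120 N. Pads are 22 mm wide; open, the fingers measure 114 mm over their backs; the gripper's body (76 mm by 85 mm) begins 54 mm behind the grasp point. The pads swing forward as they close: fully open they stand 13 mm farther back than shut.
Start: joints at [1.162, 0.521, -0.036, 1.599, 0.021, 1.021, -0.113], TCP at [0.208, -0.589, 0.231] pointing down, gripper open.
Joint ranges: [-2.91, 2.91], [-0.3, 2.13], [-1.5, 1.42], [0.17, 2.43], [-1.26, 4.41], [0.16, 1.93], [-2.52, 2.52]. Speed limits (rad/s): [1.89, 1.89, 2.39, 2.39, 3.01, 3.01, 3.01].

### API

Orientations are given as [roll, pitch, yaw] about the fixed x, y, z axes, in that order (R = Rz(yaw) Ry(pitch) Rx(roll)).
In Python, from workcell import bot, grab_frame, calibration, workorder gives the robot as it stands.
- The arm moves only by the tool move_arm, never from a script. Its arguments are lists of equal length, an entry for each row: "jaw": the closure in counts, from 0 (fully open) to 255 (shut); "dp": the shift along the tool's x, y, z in units of 800 mm (1.0 is 800 mm), a list of three; "rotation": the turn, a rotation vector about the tool's x, y, z in units of pi rad (1.0 is pi rad), a list of three. In form: {"jaw": [jaw, ...], "dp": [[dx, dy, dz], ...], "rotation": [[rx, ry, rz], ...]}. A call has 1 to 10 rows; each row shifts and turns the commanded pose from where the row before left it, along the tool's axes as they then stand; what a row does not reach is not made up. A row lasts 1/8 s, in which the tool goes at most 62.5 mm and 10.7 degrees, less where a joint would pass 70% of its speed; a pose out of reach is approached as far as the arm can. A call with a number of a shift or a turn outside -1 to 1 is refused whole. A call with a gripper value outside its range is refused whole. The fingers move at their own pace and stop on an object; "squeeze" is the grip in N (left out, the last holds). Time passes only in rows, so rows that do not move let the fingers close. It gives the time, the measured TCP pose, the force and the opening at its end, in the units of the state.
- bot.observe(): the state, without advancing time (a new reading comes with each control period).
- grab_frame(name): name is "scene" or "top"; returns the picture (420x560x3 uint8, blue, green, red); there is no depth.
- calibration(name): a dict with "camera_matrix" (3x3 intrinsics, pixels), "T" (4x4, takes a point from camera to world coordinates). Camera axes: x right, y down, z forward; pixel columns grow to the right and rows downward; lengths in m; the calibration is good to about 2 mm. A picture is of the moment at which its call begins. calibration takes no time and is no camera call.
- workorder.job_done(): hands the job in, once; it reports no verdict.
The state is a dict: "clock": time; "qpos": joint angles; "qd": joint speeds; "joint_efforts": joint torques, N m; "position": TCP position; "tool_rot": TCP orientation; "force": force on the tool from outside, world axes, zero at the start; "moment": the same for the moment, N m; "grip_width": finger opening in m.
Only numpy, scipy, OpenCV 4.12 (cv2) and the standard library are available. Lean on these libraries where they do the work, as an engineer would, in place of code of your own. Each camera call takes 0.05 s, during which the arm holds its last target. There are 200 camera calls.

## Working session

There is one attempt and no reset: what is moved stays moved. The work goes in short steps, Python scripts to look and compute and a tool call to move; the robot and the scene stay as the last step left them, time stands still between calls to the robot, and variables do not carry over. Pictures are saved under pics/ and viewed, about 8 in all and at most 12, crops included, and the job is handed in when it is done.

Besides the shell and the picture viewer there is one more tool, called after "Request:" in YAML: its name, and indented under it one key for each argument. move_arm: Moves the arm, as the interface text tells. Shifts and turns lie within -1 to 1; 1 stands for 800 mm of shift or pi rad of turn. Its arguments: {"type":"object","properties":{"jaw":{"type":"array","items":{"type":"number"}},"dp":{"type":"array","items":{"type":"array","items":{"type":"number","minimum":-1,"maximum":1}}},"rotation":{"type":"array","items":{"type":"array","items":{"type":"number","minimum":-1,"maximum":1}}},"squeeze":{"type":"number"}},"required":["jaw","dp","rotation"]}

```bash
mkdir -p pics; ls; python3 - <<'E'
from workcell import bot, grab_frame, calibration
import cv2,numpy as np
for n in("scene","top"):
    f=grab_frame(n); cv2.imwrite(f"pics/{n}0.png",f); c=calibration(n); print(n,np.round(c["camera_matrix"],1).tolist(),np.round(c["T"],3).tolist())
    cv2.imwrite(f"pics/{n}0b.png",cv2.resize(f,(800,600),interpolation=cv2.INTER_CUBIC))
print(bot.observe())
E
```

```text
pics
scene [[435.6, 0.0, 286.2], [0.0, 435.6, 211.9], [0.0, 0.0, 1.0]] [[0.689, 0.484, -0.54, 0.87], [0.725, -0.466, 0.507, -0.307], [-0.006, -0.741, -0.672, 0.547], [0.0, 0.0, 0.0, 1.0]]
top [[480.8, 0.0, 280.0], [0.0, 480.8, 207.9], [0.0, 0.0, 1.0]] [[0.007, -0.996, 0.093, 0.432], [-1.0, -0.009, -0.021, 0.06], [0.022, -0.093, -0.995, 0.853], [0.0, 0.0, 0.0, 1.0]]
{'clock': 0.1, 'qpos': array([ 1.16180309,  0.52194172, -0.03632255,  1.5999403 ,  0.02116603,
        1.02108099, -0.11281097]), 'qd': array([-0.00064658, -0.00298898,  0.00178419, -0.00160434,  0.00058485,
        0.00068404, -0.00076593]), 'joint_efforts': array([ 5.15930587e-03, -9.28485489e+01,  1.98378056e+00, -3.70532477e+01,
        1.80015934e-02,  5.27349490e-03,  5.43112606e-05]), 'position': array([ 0.20759635, -0.58920596,  0.23079506]), 'tool_rot': array([-3.14060649e+00,  4.15864345e-05,  3.38749133e-01]), 'force': array([-0.41961575,  0.01799591, -0.94514872]), 'moment': array([-0.0590683 , -0.00895842,  0.00253741]), 'grip_width': 0.08581770051739018}
```

View pics/top0b.png

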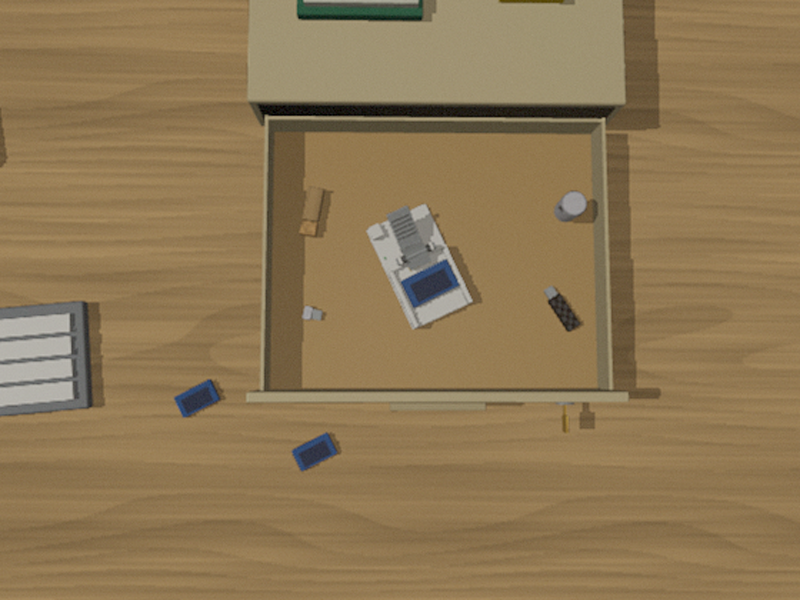

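View pics/scene0b.png

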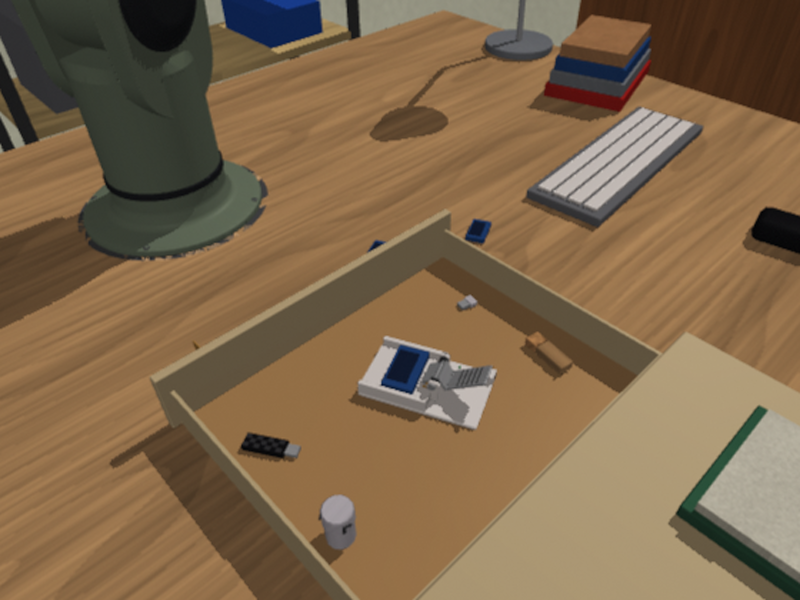

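The top view shows the cradle (white) at about (420,265) of 800x600, with its push direction up-left. The drive is at (431,284) and the tab at (405,228). In the scene view the drive is at (405,368) and the tab at (470,377).

```bash
cat > h.py <<'E'
import numpy as np,cv2
from workcell import bot, grab_frame, calibration
def cast(n,uv,z):
    c=calibration(n);K=np.array(c["camera_matrix"]);T=np.array(c["T"])
    uv=np.atleast_2d(np.array(uv,float))
    d=np.c_[uv,np.ones(len(uv))]@np.linalg.inv(K).T@T[:3,:3].T
    s=(z-T[2,3])/d[:,2]
    return (T[:3,3]+d*s[:,None])[:,:2]
def proj(n,P):
    c=calibration(n);K=np.array(c["camera_matrix"]);T=np.array(c["T"])
    q=(np.atleast_2d(P)-T[:3,3])@T[:3,:3]@K.T
    return q[:,:2]/q[:,2:]
def rect(n,m,z):
    cs=max(cv2.findContours(m,cv2.RETR_EXTERNAL,cv2.CHAIN_APPROX_NONE)[0],key=cv2.contourArea)
    p=cast(n,cs[:,0,:],z); r=cv2.minAreaRect((p*1000).astype(np.float32)); return r,cs
E
python3 - <<'E'
from h import *
f=cv2.imread("pics/top0.png"); hsv=cv2.cvtColor(f,cv2.COLOR_BGR2HSV)
roi=np.zeros(f.shape[:2],np.uint8); roi[130:240,240:345]=255
blue=cv2.inRange(hsv,(100,90,20),(130,255,255))&roi
white=cv2.inRange(hsv,(0,0,110),(180,70,255))&roi
rb,_=rect("top",blue,.032); print("drive",rb, cv2.boxPoints(rb).round(1).tolist())
w2=cv2.morphologyEx(white|blue,cv2.MORPH_CLOSE,np.ones((3,3)))
rw,cs=rect("top",w2,.022); print("cradle",rw,cv2.boxPoints(rw).round(1).tolist())
crop=cv2.resize(f[135:240,240:345],(735,735)[:2] and (600,600),interpolation=cv2.INTER_CUBIC)
g=grab_frame("scene")[225:310,240:360]
crop2=cv2.resize(g,(800,567),interpolation=cv2.INTER_CUBIC)
cv2.imwrite("pics/c1.png",crop);cv2.imwrite("pics/c2.png",crop2)
E
```

```text
drive ((526.8040771484375, 7.416118621826172), (33.947364807128906, 60.53533935546875), 27.099279403686523) [[497.8999938964844, 26.600000381469727], [525.5, -27.299999237060547], [555.7000122070312, -11.800000190734863], [528.0999755859375, 42.099998474121094]]
cradle ((552.2069091796875, 21.372554779052734), (143.09437561035156, 82.83015441894531), 25.517902374267578) [[469.79998779296875, 27.899999618530273], [505.5, -46.79999923706055], [634.5999755859375, 14.800000190734863], [598.9000244140625, 89.5999984741211]]
```

View pics/c1.png

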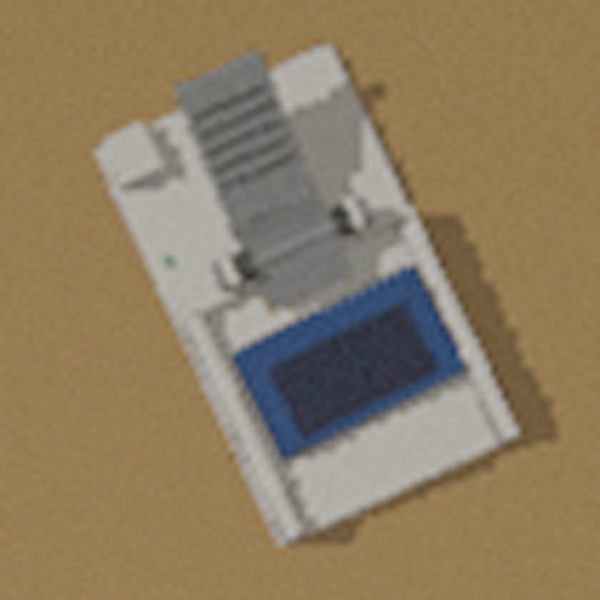

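The crop shows cradle corners at near-left (282,546), near-right (520,435), far-left (95,152) and far-right (330,43). The drive spans (235,350) to (465,375), about 60% of the way from the open end, with its front edge right by the nose.

```bash
python3 - <<'E'
from h import *
def c(p,z): 
    p=np.array(p)/5.714+[240,135]-.4; return cast("top",p,z)[0]*1000
nl,nr=c((282,546),.029),c((520,435),.029); fl,fr=c((95,152),.015),c((330,43),.015)
print(nl,nr,fl,fr)
for a,b in((nl,fl),(nr,fr)): d=b-a;print("len",np.hypot(*d),np.degrees(np.arctan2(d[1],d[0])))
for a,b in((nr,nl),(fr,fl)): d=b-a;print("wid",np.hypot(*d),np.degrees(np.arctan2(d[1],d[0]))-90)
yaw=np.radians(25.4);u=np.array([np.cos(yaw),np.sin(yaw)]);v=np.array([-u[1],u[0]])
m=(nl+nr+fl+fr)/4; o=m+6*u; print("stop origin",o)
o=np.array(o)
d=np.array([526.8,7.4])-o; print("drive in cradle",d@u,d@v)
# tab end corners z=.056, pins
for p,z in(((180,95),.056),((260,55),.056),((243,270),.044),((352,215),.044),((235,352),.032),((413,268),.032),((288,457),.032),((466,375),.032)):
    q=c(p,z)-o; print(p,q@u,q@v)
E
```

```text
[471.02744819  26.78414753] [505.14660494 -44.94158653] [592.94979963  84.72010105] [628.11974184  12.16913401]
len 134.98753458068248 25.416473613956377
len 135.58770888279213 24.910920358480347
wid 79.42731133086723 25.43992817083931
wid 80.62609784342229 25.862338399983614
stop origin [554.73091041  22.25655982]
drive in cradle -31.603477596990267 -1.4399060310961374
(180, 95) 58.69273266606134 12.464481823916504
(260, 55) 59.699851740699366 -14.036375951815105
(243, 270) 5.208191165191939 16.568310523932485
(352, 215) 6.577513450730158 -19.959101705178444
(235, 352) -14.886013627737958 28.248057014366076
(413, 268) -14.321414739463162 -31.402201292911116
(288, 457) -50.31487342409197 27.20836758374272
(466, 375) -50.45192891672135 -31.99874208760642
```

Request:
move_arm:
  jaw: [22,22,22,22,22,22,22,22,22,22]
  dp:
    - [0,0,0]
    - [0,0,0]
    - [0,0,0]
    - [0,0,0]
    - [0,0,0]
    - [0,0,0]
    - [0,0,0]
    - [0,0,0]
    - [0,0,0]
    - [0,0,0]
  rotation:
    - [0,0,-0.0533]
    - [0,0,-0.0533]
    - [0,0,-0.0533]
    - [0,0,-0.0533]
    - [0,0,-0.0533]
    - [0,0,-0.0533]
    - [0,0,-0.0533]
    - [0,0,-0.0533]
    - [0,0,-0.0533]
    - [0,0,-0.0533]

```text
clock: 1.4
position: [0.2076, -0.5893, 0.231]
tool_rot: [3.142, -0.001, 2.019]
force: [-0.5, -0.9, -0.1]
grip_width: 0.0779
```

Request:
move_arm:
  jaw: [22,22,22,22,22,22,22,22,22,22]
  dp:
    - [0.036,0.05,0]
    - [0.036,0.05,0]
    - [0.036,0.05,0]
    - [0.036,0.05,0]
    - [0.036,0.05,0]
    - [0.036,0.05,0]
    - [0.036,0.05,0]
    - [0.036,0.05,0]
    - [0.036,0.05,0]
    - [0.036,0.05,0]
  rotation:
    - [0,0,0]
    - [0,0,0]
    - [0,0,0]
    - [0,0,0]
    - [0,0,0]
    - [0,0,0]
    - [0,0,0]
    - [0,0,0]
    - [0,0,0]
    - [0,0,0]

```text
clock: 2.65
position: [0.4464, -0.1566, 0.2313]
tool_rot: [-3.142, 0.0, 2.013]
force: [0.7, -0.4, -0.1]
grip_width: 0.0784
```

Request:
move_arm:
  jaw: [22,22,22,22,22,22,22,22]
  dp:
    - [0.0357,0.0498,0]
    - [0.0357,0.0498,0]
    - [0.0357,0.0498,0]
    - [0.0357,0.0498,0]
    - [0,0,0.05]
    - [0,0,0.05]
    - [0,0,0.05]
    - [0,0,0]
  rotation:
    - [0,0,0]
    - [0,0,0]
    - [0,0,0]
    - [0,0,0]
    - [0,0,0]
    - [0,0,0]
    - [0,0,0]
    - [0,0,0]

```text
clock: 3.65
position: [0.5394, 0.0135, 0.1093]
tool_rot: [-3.137, -0.002, 2.014]
force: [0.0, 0.2, 0.7]
grip_width: 0.0784
```

```bash
python3 - <<'E'
from h import *
s=bot.observe();print(s["position"],s["tool_rot"],s["force"],s["qpos"])
g=grab_frame("scene");cv2.imwrite("pics/s1.png",cv2.resize(g[140:340,180:450],(800,593),interpolation=cv2.INTER_CUBIC))
E
```

```text
[0.53943622 0.01351852 0.10934749] [-3.13746718e+00 -1.96820101e-03  2.01367599e+00] [0.01018498 0.17270497 0.72172201] [ 0.27474123  0.61160643 -0.56515782  1.90327983  0.45976726  0.762824
 -0.10644387]
```

View pics/s1.png

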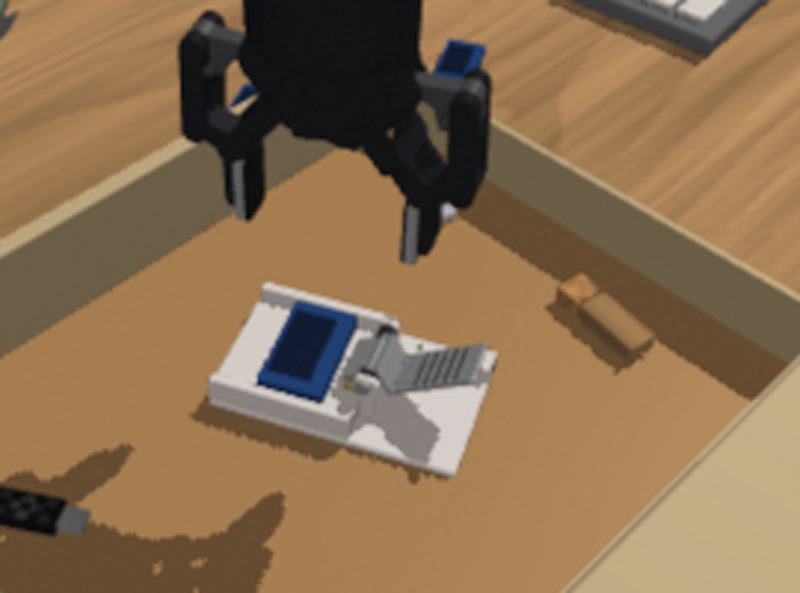

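The view shows the fingertips straddling drive and clip, tips at about (242,218) and (410,262) of the crop. I'll check tip height from this, then descend.

```bash
python3 - <<'E'
from h import *
s=bot.observe();R=np.array([.5394,.0135]);u=np.array([.9033,.429]);v=np.array([-.429,.9033])
for z in(.109,.114,.119,.124):
  for x in(-.0392,.0392):
    for y in(-.011,.011):
      P=np.r_[R+u*x+v*y,z]; print(z,x,y,((proj("scene",P)[0]-[180,140])*2.963).round())
E
```

```text
0.109 -0.0392 -0.011 [247. 238.]
0.109 -0.0392 0.011 [264. 210.]
0.109 0.0392 -0.011 [398. 278.]
0.109 0.0392 0.011 [412. 248.]
0.114 -0.0392 -0.011 [247. 231.]
0.114 -0.0392 0.011 [264. 203.]
0.114 0.0392 -0.011 [398. 270.]
0.114 0.0392 0.011 [412. 241.]
0.119 -0.0392 -0.011 [246. 223.]
0.119 -0.0392 0.011 [264. 195.]
0.119 0.0392 -0.011 [399. 263.]
0.119 0.0392 0.011 [413. 233.]
0.124 -0.0392 -0.011 [246. 216.]
0.124 -0.0392 0.011 [263. 188.]
0.124 0.0392 -0.011 [399. 255.]
0.124 0.0392 0.011 [413. 225.]
```

Request:
move_arm:
  jaw: [22,22,22,22,22]
  dp:
    - [0.0012,0.0025,0]
    - [0,0,0.029]
    - [0,0,0.029]
    - [0,0,0.029]
    - [0,0,0]
  rotation:
    - [0,0,0]
    - [0,0,0]
    - [0,0,0]
    - [0,0,0]
    - [0,0,0]

```text
clock: 4.32
position: [0.5425, 0.0153, 0.042]
tool_rot: [-3.141, 0.0, 2.013]
force: [0.2, -1.6, -0.0]
grip_width: 0.0781
```

Request:
move_arm:
  jaw: [22,22,22,22]
  dp:
    - [0,0,0.005]
    - [0,0,0.005]
    - [0,0,0.005]
    - [0,0,0]
  rotation:
    - [0,0,0]
    - [0,0,0]
    - [0,0,0]
    - [0,0,0]

```text
clock: 4.82
position: [0.5423, 0.0152, 0.0296]
tool_rot: [-3.141, -0.0, 2.013]
force: [0.5, -0.4, -0.2]
grip_width: 0.0781
```

Request:
move_arm:
  jaw: [22,22,22]
  dp:
    - [0,0,0.004]
    - [0,0,0.004]
    - [0,0,0]
  rotation:
    - [0,0,0]
    - [0,0,0]
    - [0,0,0]

```text
clock: 5.2
position: [0.5422, 0.0151, 0.0231]
tool_rot: [-3.141, 0.0, 2.013]
force: [-2.1, -1.4, 4.3]
grip_width: 0.0781
```

```bash
python3 - <<'E'
from h import *
s=bot.observe();print(s["position"],s["force"],s["moment"])
g=grab_frame("scene");cv2.imwrite("pics/s2.png",cv2.resize(g[180:330,220:420],(800,600),interpolation=cv2.INTER_CUBIC))
E
```

```text
[0.54223465 0.01511234 0.02310601] [-2.05402852 -1.42777752  4.33471511] [-0.19547014  0.17696356 -0.03486941]
```

View pics/s2.png

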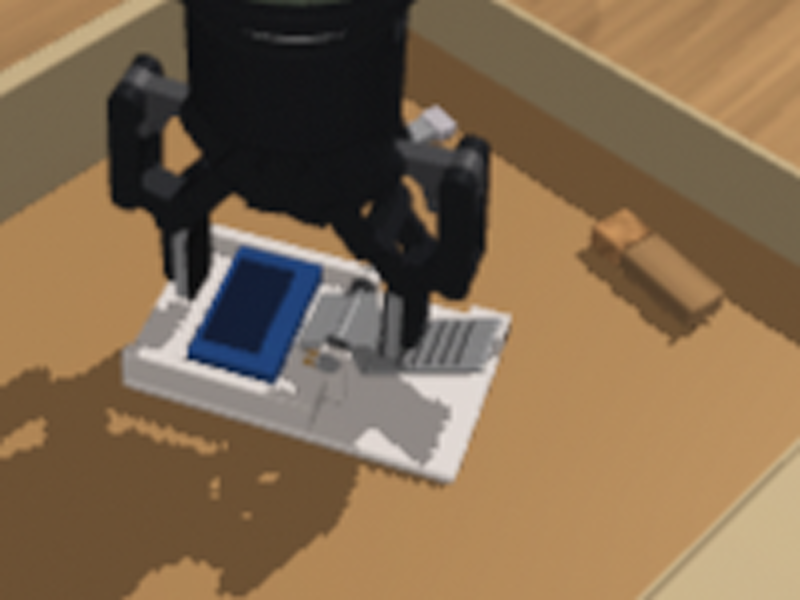

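The tab finger is now on the tab (about (400,350)), the pusher is on the deck side behind the drive (185,290) with a gap, and the nose is starting to rise.

Request:
move_arm:
  jaw: [22,22,22,22]
  dp:
    - [0,0,0.0025]
    - [0,0,0.0025]
    - [0,0,0.0025]
    - [0,0,0]
  rotation:
    - [0,0,0]
    - [0,0,0]
    - [0,0,0]
    - [0,0,0]

```text
clock: 5.75
position: [0.5412, 0.0145, 0.0171]
tool_rot: [-3.139, 0.0, 2.013]
force: [-9.8, -5.5, 11.9]
grip_width: 0.0779
```

Request:
move_arm:
  jaw: [22,22,22]
  dp:
    - [0,-0.0012,0.002]
    - [0,-0.0012,0.0015]
    - [0,0,0]
  rotation:
    - [0,0,0]
    - [0,0,0]
    - [0,0,0]

```text
clock: 6.12
position: [0.5398, 0.0138, 0.0147]
tool_rot: [-3.14, 0.0, 2.013]
force: [-11.2, -3.4, 17.5]
grip_width: 0.0778
```

```bash
python3 - <<'E'
from h import *
s=bot.observe();print(s["position"],s["force"],s["moment"])
g=grab_frame("scene");cv2.imwrite("pics/s3.png",cv2.resize(g[180:330,220:420],(800,600),interpolation=cv2.INTER_CUBIC))
E
```

```text
[0.5397751  0.0138331  0.01468565] [-11.15884131  -3.41834027  17.50283946] [-0.5877199   1.65409753  0.05185515]
```

View pics/s3.png

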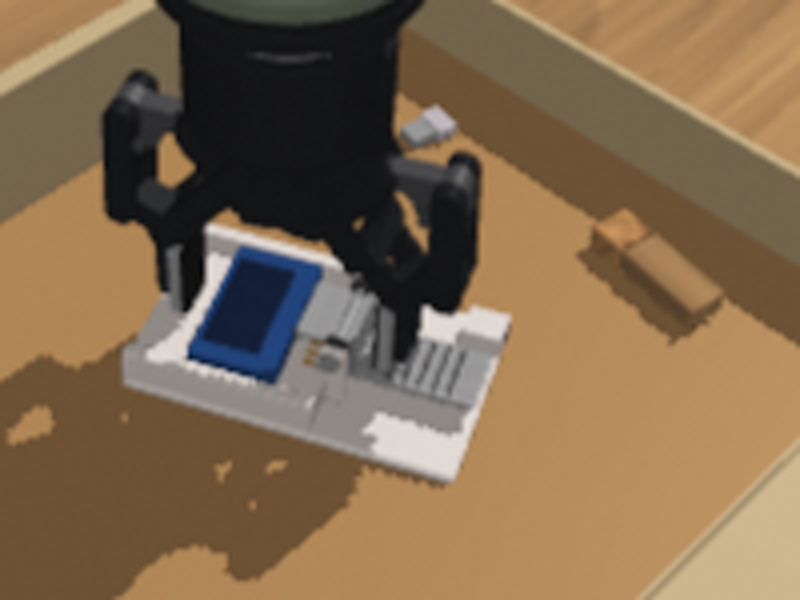

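The tab now looks nearly level and the nose is well raised above the drive's height. The drive is unmoved. Sliding forward.

Request:
move_arm:
  jaw: [22,22,22,22,22]
  dp:
    - [0,0.0025,0]
    - [0,0.0025,0]
    - [0,0.0025,0]
    - [0,0.0025,0]
    - [0,0,0]
  rotation:
    - [0,0,0]
    - [0,0,0]
    - [0,0,0]
    - [0,0,0]
    - [0,0,0]

```text
clock: 6.8
position: [0.5476, 0.0175, 0.0146]
tool_rot: [-3.141, 0.0, 2.013]
force: [-4.2, -3.2, 8.3]
grip_width: 0.0779
```

Request:
move_arm:
  jaw: [22,22,22,22,22]
  dp:
    - [0,0.0028,0]
    - [0,0.0028,0]
    - [0,0.0028,0]
    - [0,0.0028,0]
    - [0,0,0]
  rotation:
    - [0,0,0]
    - [0,0,0]
    - [0,0,0]
    - [0,0,0]
    - [0,0,0]

```text
clock: 7.42
position: [0.556, 0.0216, 0.0145]
tool_rot: [-3.141, 0.0, 2.013]
force: [-2.0, -1.8, 6.0]
grip_width: 0.0781
```

```bash
python3 - <<'E'
from h import *
s=bot.observe();print(s["position"],s["force"],s["moment"])
g=grab_frame("scene");cv2.imwrite("pics/s4.png",cv2.resize(g[210:320,235:382],(800,600),interpolation=cv2.INTER_CUBIC))
E
```

```text
[0.55596324 0.02161062 0.01453642] [-1.99895144 -1.83349964  5.96351404] [-0.22202805  0.2736995  -0.022365  ]
```

View pics/s4.png

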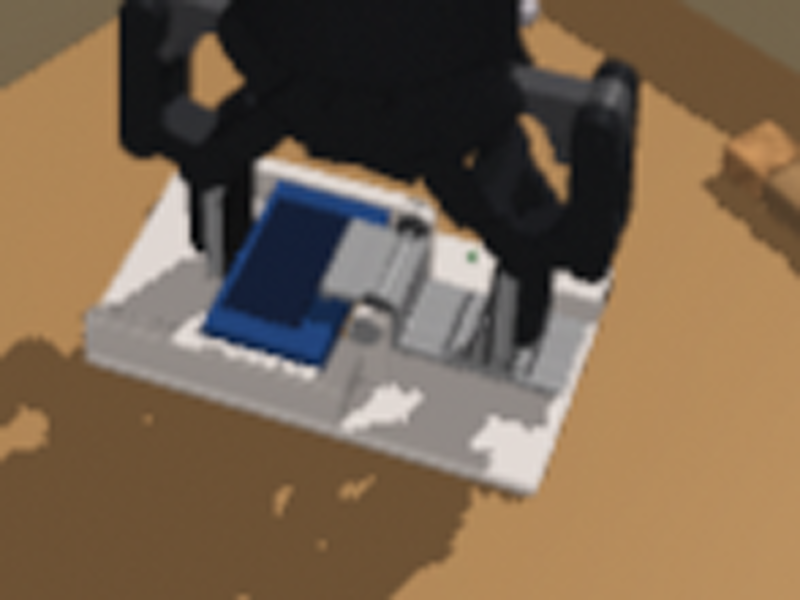

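The drive is under the raised nose and close to the stop, and the pusher touches its rear edge. I'll push until the stop resists.

Request:
move_arm:
  jaw: [22,22,22]
  dp:
    - [0,0.0015,0]
    - [0,0.0015,0]
    - [0,0,0]
  rotation:
    - [0,0,0]
    - [0,0,0]
    - [0,0,0]

```text
clock: 7.85
position: [0.558, 0.0225, 0.0145]
tool_rot: [-3.141, 0.0, 2.013]
force: [-3.0, -1.4, 5.2]
grip_width: 0.0779
```

Request:
move_arm:
  jaw: [22,22,22]
  dp:
    - [0,0.0015,0]
    - [0,0,0]
    - [0,0,0]
  rotation:
    - [0,0,0]
    - [0,0,0]
    - [0,0,0]

```text
clock: 8.22
position: [0.5591, 0.0232, 0.0145]
tool_rot: [-3.141, 0.0, 2.013]
force: [-3.1, -1.6, 4.4]
grip_width: 0.078
```

Request:
move_arm:
  jaw: [22,22,22]
  dp:
    - [0,0.0015,0]
    - [0,0,0]
    - [0,0,0]
  rotation:
    - [0,0,0]
    - [0,0,0]
    - [0,0,0]

```text
clock: 8.6
position: [0.56, 0.0235, 0.0144]
tool_rot: [-3.141, 0.0, 2.013]
force: [-4.2, -3.0, 5.4]
grip_width: 0.0782
```

Request:
move_arm:
  jaw: [22,22,22]
  dp:
    - [0,0.0012,0]
    - [0,0,0]
    - [0,0,0]
  rotation:
    - [0,0,0]
    - [0,0,0]
    - [0,0,0]

```text
clock: 8.98
position: [0.5601, 0.0235, 0.0143]
tool_rot: [-3.139, 0.0, 2.013]
force: [-8.6, -3.7, 8.0]
grip_width: 0.0776
```

Request:
move_arm:
  jaw: [22,22,22]
  dp:
    - [0,0.001,0]
    - [0,0,0]
    - [0,0,0]
  rotation:
    - [0,0,0]
    - [0,0,0]
    - [0,0,0]

```text
clock: 9.35
position: [0.5601, 0.0235, 0.0142]
tool_rot: [-3.138, 0.0, 2.013]
force: [-12.0, -4.9, 12.2]
grip_width: 0.078
```

```bash
python3 - <<'E'
from h import *
s=bot.observe();print(s["position"],s["force"],s["moment"])
g=grab_frame("scene");cv2.imwrite("pics/s5.png",cv2.resize(g[210:320,235:382],(800,600),interpolation=cv2.INTER_CUBIC))
E
```

```text
[0.56014382 0.02351966 0.01417445] [-12.00140438  -4.8708933   12.19273606] [-1.07248687  2.5574409   0.06697307]
```

View pics/s5.png

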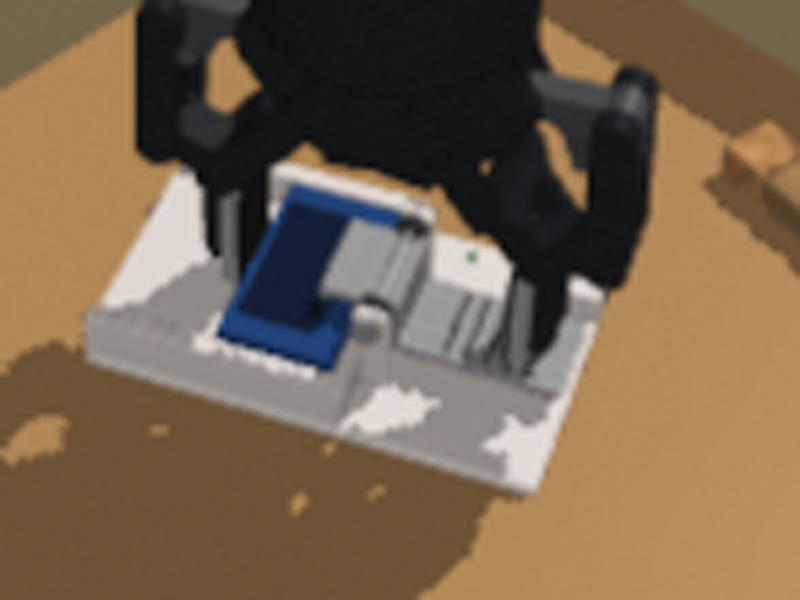

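```bash
python3 - <<'E'
from h import *
u=np.array([.9033,.429]);v=np.array([-.429,.9033]);o=np.array([.5547,.0220])
for f,L in(("s4",[(204,328),(323,358)]),("s5",[(219,330),(338,363),(292,186),(405,213)])):
  for p in L:
    q=cast("scene",np.array(p)/5.442+[235,210]-.4,.032)[0]-o; print(f,p,(q@u*1000).round(1),(q@v*1000).round(1))
E
```

```text
s4 (204, 328) -35.7 -35.4
s4 (323, 358) -0.5 -33.7
s5 (219, 330) -31.4 -34.6
s5 (338, 363) 4.0 -33.9
s5 (292, 186) -32.1 24.9
s5 (405, 213) 3.1 26.5
```

Request:
move_arm:
  jaw: [22,22,22,22,22,22,22,22,22,22]
  dp:
    - [0,-0.003,0]
    - [0,-0.0025,0]
    - [0,0,-0.003]
    - [0,0,-0.003]
    - [0,0,-0.003]
    - [0,0,-0.003]
    - [0,0,-0.003]
    - [0,0,-0.005]
    - [0,0,-0.01]
    - [0,0,-0.02]
  rotation:
    - [0,0,0]
    - [0,0,0]
    - [0,0,0]
    - [0,0,0]
    - [0,0,0]
    - [0,0,0]
    - [0,0,0]
    - [0,0,0]
    - [0,0,0]
    - [0,0,0]

```text
clock: 10.65
position: [0.5576, 0.0226, 0.055]
tool_rot: [-3.141, -0.0, 2.013]
force: [0.1, -0.5, 0.6]
grip_width: 0.0778
```

Request:
move_arm:
  jaw: [22,22,22,22,22,22,22,22]
  dp:
    - [0,0,-0.05]
    - [0,0,-0.06]
    - [0,0,-0.06]
    - [0,-0.06,0]
    - [0,-0.06,0]
    - [0,-0.06,0]
    - [0,-0.06,0]
    - [0,0,0]
  rotation:
    - [0,0,0]
    - [0,0,0]
    - [0,0,0]
    - [0,0,0]
    - [0,0,0]
    - [0,0,0]
    - [0,0,0]
    - [0,0,0]

```text
clock: 11.65
position: [0.3819, -0.0612, 0.1913]
tool_rot: [-3.14, 0.002, 2.011]
force: [0.8, 0.7, 0.1]
grip_width: 0.0782
```

```bash
python3 - <<'E'
from h import *
s=bot.observe();print(s["clock"],s["position"],s["force"])
g=grab_frame("scene");t=grab_frame("top");cv2.imwrite("pics/t6raw.png",t)
a=cv2.resize(g[210:320,235:345],(400,400),interpolation=cv2.INTER_CUBIC);b=cv2.resize(t[135:240,240:345],(400,400),interpolation=cv2.INTER_CUBIC)
cv2.imwrite("pics/f6.png",np.hstack([a,b]))
hsv=cv2.cvtColor(t,cv2.COLOR_BGR2HSV);roi=np.zeros(t.shape[:2],np.uint8); roi[130:240,240:345]=255
r,_=rect("top",cv2.inRange(hsv,(100,90,20),(130,255,255))&roi,.032);print(r)
E
```

```text
11.65 [ 0.38191954 -0.06117593  0.19129336] [0.80493799 0.65765264 0.09747811]
((539.400390625, 13.141656875610352), (34.51813507080078, 60.775970458984375), 25.36033821105957)
```

View pics/f6.png

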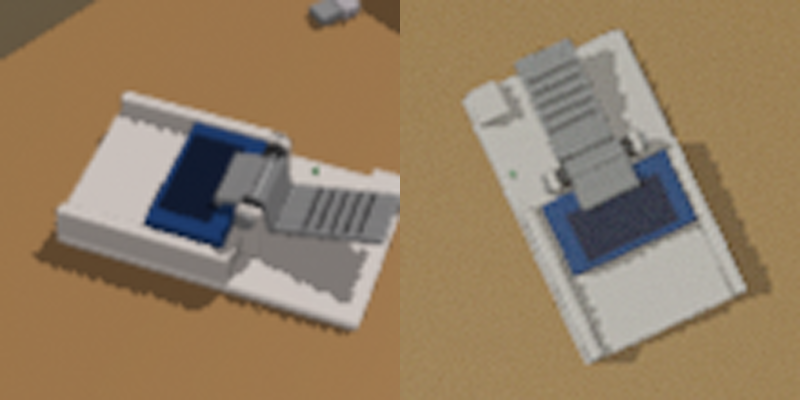

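The clip's nose lies on the drive, which is square and measures x of about -17.8 mm, y of about -1.6 mm. The hand is clear with forces near zero.

```bash
python3 -c "
from workcell import workorder
print(workorder.job_done())"
```

```text
the job is handed in; nothing more can be done
None
```

The drive is home under the clamped clip, the hand is clear, and I handed the job in at about 11.7 s on the robot's clock. No verdict was reported.

**What I did:** One fingertip pressed the thumb tab to about level. The whole hand then slid forward, so the other fingertip pushed the drive under the raised nose. I kept pushing until the hand stalled and the push force rose to about 13 N. I backed off about 3 mm, let the tab up in small steps, and drew the hand away.

**Last checks:**
- **Drive position (top camera):** x is about -17.8 mm and y about -1.6 mm in the cradle's frame. Its yaw is 25.4°, the same as the cradle's.
- **Clip:** the nose lies on the drive in both views. I judged this by eye and could not read the clip's angle.
- **Hand:** it is clear of everything, with forces on the tool at or below about 1 N.
- **Other things in the drawer:** the hand's path stayed clear of them. I did not re-measure their positions.

**One disagreement:** with the drive against the stop, the scene camera put its front edge about 4 mm past the stop. That is not physically possible, so I took it as error in the calibration and the cradle origin, and trusted the top camera and the contact force.

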